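# Try the new stay on the green spice locker

## Task

A new stay has been fitted to the white spice locker with the green lift-up door: try it out. Raise the green door by its knob until the stay locks, let go and leave it standing open on its own for two seconds; then press the orange release button on that same locker and let the door come down fully shut. Leave the locker with the yellow door shut.

Things in the scene. Friction and masses are not known exactly. Their poses are not given: they have to be found in the camera images.
- green_door (a joint): Opening of the green lift-up door (rad), 0 = shut: sloping 35 degrees down to the front from the hinge at its top edge (183 x 180 x 10 mm, 0.35 kg) on a white locker 200 mm high. Swings up to a hard stop at 1.36. Past 1.25 the stay catches; let go, the door then rests at about 1.22. Unlocked, it sinks shut by itself on a damper in 3 to 6 s. Lifting takes 3 to 8 N at the knob.
- green_knob (a point): Centre of the dark steel knob near the green door's front edge: a drum 22 mm across, 30 mm long along y (the hinge direction), 32 mm off the door's face. Gripped by its flat ends from above, it turns between the fingers as the door rises. Door shut: x level towards the hinge, y to the locker's left, z up; the hinge axis lies 159 mm along +x and 60 mm up. Axes turn with the door.
- green_release (a point): Centre of the top of the orange button, 36 mm across, 20 mm proud of the grey stay housing (52 mm wide) on the left side of the green-doored locker; the yellow-doored one has its own. Presses straight down up to 12 mm, spring 2 to 5 N; past 8 mm the stay is unlocked, and if held half a second the door starts to sink. x to the locker's back, y to its left, z up.
- yellow_door (a joint): Opening of the yellow door of the other white locker (rad), 0 = shut; same build as the green one. The two lockers stand side by side, in either order.

How it is judged:
By the outcome, as a careful person would: the job done as asked, in the order asked, and still so for the second after the job is handed in, with the robot touching nothing.
It also fails if it takes over 51 s, if anything falls off the work surface, if the arm or the gripper's body presses on something with over 40 N, if the wrist force passes 120 N, or if a joint passes its speed limit or range.

## Robot

A 6-joint arm with a two-finger parallel gripper is mounted at the origin on the work surface. World frame = base frame: x ahead of the robot, y to its left, z up, the work surface at z = 0. Lengths are in m, angles in degrees, forces in N, time in s.
With the tool pointing down it reaches from about 0.325 to 0.9 m from the base axis. Payload 6.1 kg.
Tool frame: the origin (TCP) lies at the centre of the arm's flange, where the gripper is bolted on; the fingertips stand 173 mm ahead of it and the grasp point (between the pads) lies env.grasp_offset ahead of it (env.grasp_offset is the distance from the TCP to the grasp point, in m); z points along the fingers, y is the direction in which the jaws open and shut (so a half turn about z gives the same grasp; the last joint's range is limited). The gripper opens to 85 mm and grips with 20 to 120 N. Pads are 22 mm wide; open, the fingers measure 114 mm over their backs; the gripper's body (76 mm by 85 mm) begins 54 mm behind the grasp point. The pads swing forward as they close: fully open they stand 13 mm farther back than shut.
Start: joints at [68.463, 12.628, 87.462, -0, 79.91, -7.225], TCP at [0.155, 0.606, 0.405] pointing down, gripper open.
Joint ranges: [-170.65, 170.65], [-52.31, 119.04], [5.05, 147.46], [-71.25, 251.25], [11.57, 151.72], [-153.62, 153.62]. Speed limits (degrees/s): [147.25, 147.25, 172.46, 180, 180, 180].

## Interface

Orientations are given as a 3x3 rotation matrix whose columns are the frame's x, y, z axes.
In Python, from station import env, eoat, optics, get_time_s, get_joint_positions, get_qvel, get_effort, get_tool_pos, get_eef_rot, get_ft_force, get_wrist_torque, get_gripper_width gives the robot as it stands. Calls block until the motion is done:
- env.move_pose(position, orientation): joint-space move of the TCP to a pose.
- env.move_l(position, rot=None, feed=0.15, stop_force=None): straight line of the TCP; rot=None keeps the orientation; feed is the mean speed in m/s. With stop_force (N) it stops when the force on the tool has changed by that much, and returns True; else False.
- env.movej(angles): joint-space move.
- eoat.ungrasp() and eoat.gripper_close(): open the fingers fully, or close them until they stop; the grip force is fixed at half the most.
- env.pause(seconds).
- env.solve_ik(position, orientation): joint angles nearest the present ones, or None.
- optics.capture(name): name is "side" or "top"; returns the picture (420x560x3 uint8, red, green, blue); there is no depth.
- optics.calibration(name): a dict with "vfov" (degrees; the focal length in pixels is half the picture's height over the tangent of half this angle, whatever the lens; pixels are square), "cx", "cy" (the principal point, pixels), "R" (3x3) and "t" (3): a world point X has camera coordinates R X + t. Camera axes: x right, y down, z forward; pixel columns grow to the right and rows downward; lengths in m; the calibration is good to about 2 mm. A picture is of the moment at which its call begins. calibration takes no time and is no camera call.
A pose or a line that the arm cannot do raises env.Unreachable and nothing moves.
- env.hand_in(): hands the job in, once; it reports no verdict.
Readings, each from a call of its own:
- get_time_s(): time.
- get_joint_positions(): joint angles.
- get_qvel(): joint speeds.
- get_effort(): joint torques, N m.
- get_tool_pos(): TCP position.
- get_eef_rot(): TCP orientation.
- get_ft_force(): force on the tool from outside, world axes, zero at the start.
- get_wrist_torque(): the same for the moment, N m.
- get_gripper_width(): opening from 0.0 (shut) to 1.0 (fully open).
Only numpy, scipy, OpenCV 4.12 (cv2) and the standard library are available. Lean on these libraries where they do the work, as an engineer would, in place of code of your own. Each camera call takes 0.05 s, during which the arm holds its last target.

## Working session

There is one attempt and no reset: what is moved stays moved. The work goes in short steps, each a Python script; the robot and the scene stay as the last script left them, time stands still between calls to the robot, and variables do not carry over. Pictures are saved under pics/ and viewed, and the job is handed in when it is done.

```bash
mkdir -p pics; ls
python3 - <<'E'
from station import *
import cv2
for n in("side","top"):
    im=optics.capture(n); cv2.imwrite(f"pics/{n}0.png",im[:,:,::-1]); c=optics.calibration(n); print(n,c)
print(env.grasp_offset,get_time_s(),get_eef_rot())
E
```

```text
pics
side {'vfov': 57.552341532291805, 'cx': 275.6409785044775, 'cy': 212.55846464134225, 'R': array([[ 7.62110521e-01, -6.47446704e-01,  5.64997345e-04],
       [-4.34848516e-01, -5.12507007e-01, -7.40434559e-01],
       [ 4.79681480e-01,  5.64047279e-01, -6.72128221e-01]]), 't': array([-0.38352552,  0.41231918,  0.6067638 ])}
top {'vfov': 44.12475232860726, 'cx': 276.9751890714923, 'cy': 197.9322828077029, 'R': array([[ 0.02853857, -0.99957604,  0.00576955],
       [-0.98760296, -0.02908708, -0.15425412],
       [ 0.15435654, -0.00129583, -0.98801436]]), 't': array([-0.0136012 ,  0.55183408,  1.24592581])}
0.1547 0.1 [[-9.68973298e-01  2.47164596e-01 -6.40907434e-04]
 [ 2.47165330e-01  9.68971957e-01 -1.62649020e-03]
 [ 2.19010538e-04 -1.73443567e-03 -9.99998472e-01]]
```

View pics/side0.png

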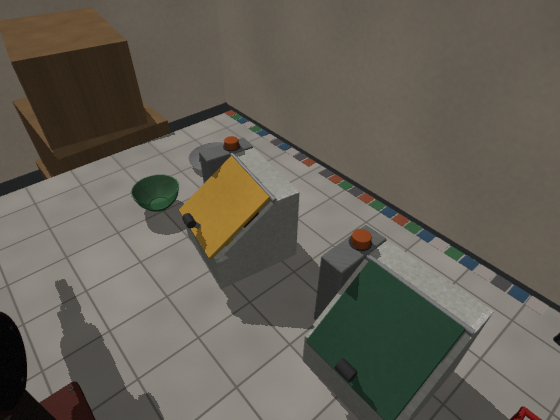

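View pics/top0.png

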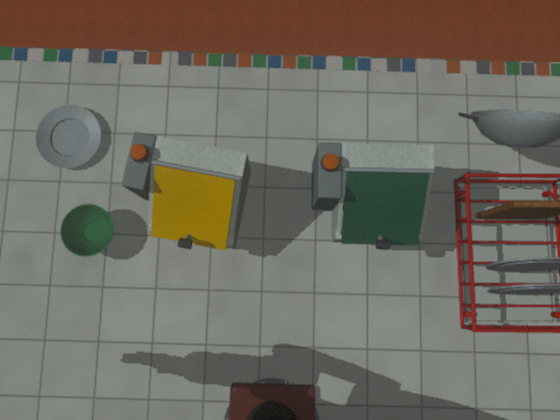

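The side view shows the green door at right with its knob near (345,369) and its button near (361,239). In the top view the knob is near (383,243) and the button near (330,161). Yellow is the other locker, on the robot's left.

```bash
cat > h.py <<'E'
import numpy as np, cv2
from station import *
def K(c):
    f=210/np.tan(np.radians(c['vfov']/2)); return np.array([[f,0,c['cx']],[0,f,c['cy']],[0,0,1]])
C={n:optics.calibration(n) for n in("side","top")}
P={n:K(c)@np.c_[c['R'],c['t']] for n,c in C.items()}
def tri(s,t):
    X=cv2.triangulatePoints(P['side'],P['top'],np.float64(s).reshape(2,1),np.float64(t).reshape(2,1))[:,0];X=X[:3]/X[3]
    return X,np.linalg.norm(proj('side',X)-s),np.linalg.norm(proj('top',X)-t)
def proj(n,X):
    p=P[n]@np.r_[X,1]; return p[:2]/p[2]
def ray(n,p,z):
    c=C[n]; o=-c['R'].T@c['t']; d=c['R'].T@np.linalg.inv(K(c))@np.r_[p,1]; return o+d*(z-o[2])/d[2]
def blobs(mask,amin=20):
    k,l,s,ce=cv2.connectedComponentsWithStats(mask.astype(np.uint8))
    return [(s[i].tolist(),ce[i].round(2).tolist()) for i in range(1,k) if s[i][4]>=amin],l
E
python3 - <<'E'
from h import *
for n in("side","top"):
    im=cv2.imread(f"pics/{n}0.png"); hsv=cv2.cvtColor(im,cv2.COLOR_BGR2HSV)
    H,S,V=cv2.split(hsv)
    b=(H<12)&(S>170)&(V>90); print(n,'orange',[x for x in blobs(b,60)[0] if x[0][4]<700])
    g=(H>65)&(H<95)&(S>90)&(V>40); bl,l=blobs(g,2000); print('green',bl)
    for i in range(1,l.max()+1):
        m=(l==i).astype(np.uint8)
        if m.sum()>2000:
            c,_=cv2.findContours(m,0,2); q=cv2.approxPolyDP(cv2.convexHull(c[0]),6,True); print(q[:,0].tolist())
    r=im[[slice(340,400),slice(220,260)][n=='top'],[slice(315,375),slice(360,405)][n=='top']]
    cv2.imwrite(f"pics/k_{n}.png",cv2.resize(r,None,fx=9,fy=9,interpolation=0))
    r=im[[slice(215,275),slice(135,215)][n=='top'],[slice(320,400),slice(300,360)][n=='top']]
    cv2.imwrite(f"pics/b_{n}.png",cv2.resize(r,None,fx=7,fy=7,interpolation=0))
E
```

```text
side orange [([225, 137, 13, 7, 74], [230.7, 139.91]), ([352, 229, 19, 13, 195], [361.31, 235.3]), ([514, 407, 27, 13, 124], [526.73, 414.01])]
green [([307, 260, 158, 160, 12670], [385.29, 338.14])]
[[369, 260], [464, 328], [394, 419], [384, 419], [307, 342]]
top orange [([465, 174, 95, 7, 209], [508.16, 175.18]), ([495, 225, 65, 29, 142], [543.33, 239.78]), ([457, 229, 5, 55, 121], [458.73, 253.33]), ([460, 285, 4, 41, 82], [461.09, 305.27])]
green [([343, 172, 85, 73, 3913], [386.04, 206.33])]
[[349, 172], [426, 174], [417, 242], [358, 242], [343, 229]]
```

```bash
python3 -c "
import cv2,numpy as np
L=[cv2.resize(cv2.imread(f'pics/{n}.png'),(390,290)) for n in('k_side','k_top','b_side','b_top')]
cv2.imwrite('pics/crops.png',np.vstack([np.hstack(L[:2]),np.hstack(L[2:])]))"
```

```text
(no output)
```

View pics/crops.png

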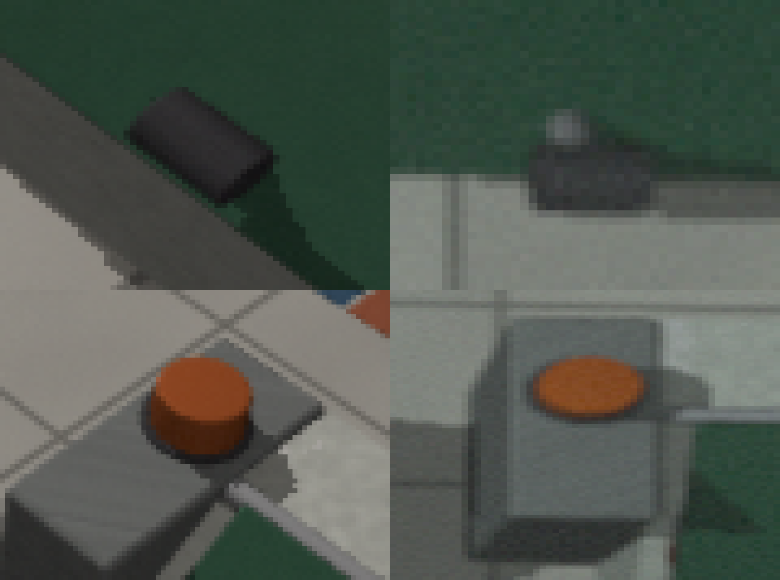

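Run:
```python
from h import *
print('knob',tri((345.8,369.9),(383.0,244.6)))
print('btn',tri((361.2,235.9),(330.5,161.5)))
im=cv2.imread("pics/top0.png")
cv2.imwrite("pics/t_z.png",cv2.resize(im[130:260,290:450],None,fx=5,fy=4.6,interpolation=0)[:598])
im=cv2.imread("pics/side0.png")
cv2.imwrite("pics/s_z.png",cv2.resize(im[225:420,300:500],None,fx=3,fy=3,interpolation=0)[:598])
```

```text
knob (array([ 0.43732258, -0.2411902 ,  0.1412918 ]), np.float64(0.9475253737378795), np.float64(0.35091808565661925))
btn (array([ 0.60822512, -0.11159025,  0.21993731]), np.float64(0.8464549214278464), np.float64(0.3887810453243805))
```

View pics/t_z.png

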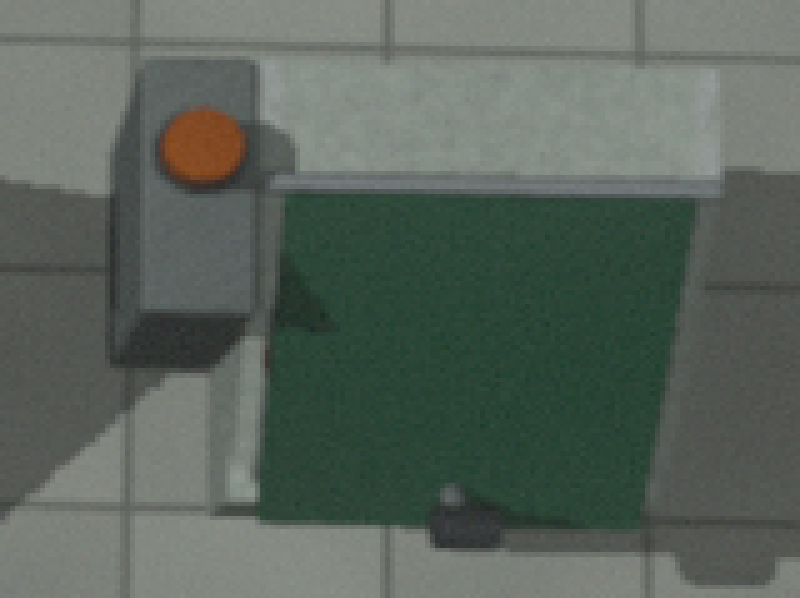

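View pics/s_z.png

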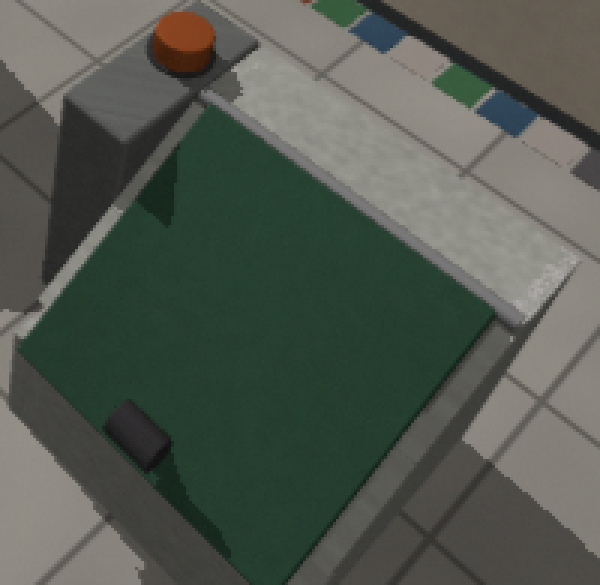

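Run:
```python
from h import *
A,B=(343.6,169.8),(434.4,170.9); S1,S2=(367.7,256.7),(474,332.3)
for a,b in((ray('top',A,.203),ray('top',B,.203)),(ray('side',S1,.203),ray('side',S2,.203)),(tri(S1,A)[0],tri(S2,B)[0]),(ray('top',(341.6,143.5),.2),ray('top',(434,145.2),.2))):
    d=a-b; print(a.round(4),b.round(4),np.linalg.norm(d).round(4),'yaw deg',np.degrees(np.arctan2(-d[0],d[1])))
```

```text
[ 0.5937 -0.1418  0.203 ] [ 0.5972 -0.3413  0.203 ] 0.1995 yaw deg 0.9974166925656253
[ 0.5935 -0.1441  0.203 ] [ 0.5978 -0.341   0.203 ] 0.197 yaw deg 1.2409318436389076
[ 0.5947 -0.1425  0.2005] [ 0.5971 -0.3411  0.2038] 0.1986 yaw deg 0.6906155428285422
[ 0.6538 -0.1372  0.2   ] [ 0.6561 -0.3424  0.2   ] 0.2052 yaw deg 0.63898921292269
```

Knob, button and hinge estimates agree: yaw is about 1°, hinge x is about 0.596, and the locker top is at z = 0.2. Next I move above the knob, descend and grip it.

```bash
cat >> h.py <<'E'
yaw=np.radians(1.0); s_,c_=np.sin(yaw),np.cos(yaw)
R0=np.array([[-c_,-s_,0],[-s_,c_,0],[0,0,-1.]]).T
KN=np.array([.4373,-.2412,.1413]); BT=np.array([.6082,-.1116,.2200])
FX=np.array([c_,s_,0]); Z=np.array([0,0,1.])
def arc(th): # knob position offset from shut
    r=np.hypot(.159,.06); a0=-np.arctan2(.06,.159); a=a0+th
    return FX*(.159-r*np.cos(a))+Z*(.06+r*np.sin(a))
G=env.grasp_offset*Z
E
python3 - <<'E'
from h import *
for p in (KN+G,KN+G+arc(.7),KN+G+arc(1.31),BT+.163*Z): 
    q=env.solve_ik(p,R0); print(None if q is None else np.round(q,1))
env.move_pose(KN+G+.13*Z,R0); print(get_time_s(),get_tool_pos(),get_ft_force())
for n in("side","top"): cv2.imwrite(f"pics/{n}1.png",optics.capture(n)[:,:,::-1])
E
python3 -c "
import cv2,numpy as np
cv2.imwrite('pics/both1.png',cv2.resize(np.hstack([cv2.imread(f'pics/{n}1.png') for n in('side','top')]),(800,300)))"
```

```text
[ -37.9    1.6  111.8   -0.    66.5 -128.9]
[ -38.    -5.3  105.4   -0.    79.9 -129. ]
[-3.40e+01  1.00e-01  9.15e+01 -0.00e+00  8.84e+01 -1.25e+02]
[ -17.7   12.6   89.8   -0.    77.5 -108.7]
3.225 [ 0.43760334 -0.24072542  0.42599999] [ 0.33253083 -0.12250638  0.3778018 ]
```

View pics/both1.png

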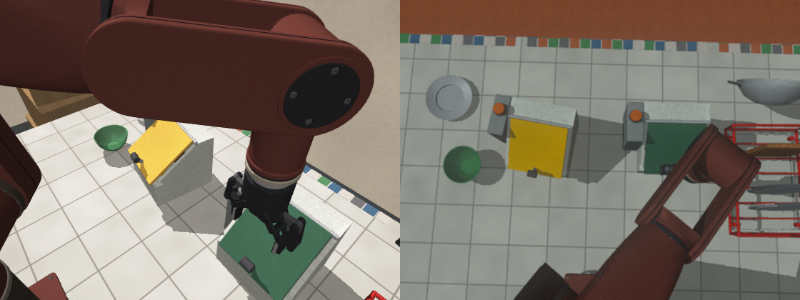

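The picture shows the gripper above the knob with nothing blocking it. I'll descend and close.

Run:
```python
from h import *
print(env.move_l(KN+G,R0,feed=.12,stop_force=8)); print(get_time_s(),get_tool_pos(),get_ft_force())
eoat.gripper_close(); print(get_time_s(),get_gripper_width()*85,get_ft_force(),get_wrist_torque(),get_tool_pos())
cv2.imwrite("pics/side2.png",optics.capture("side")[:,:,::-1])
```

```text
False
4.5583 [ 0.43765185 -0.24147214  0.29689041] [-0.32240019  0.807515    0.02152462]
5.1083 28.77298446844083 [-1.81501909  4.37691932  6.39697383] [ 0.74479038  0.21476264 -0.2862419 ] [ 0.43736565 -0.24079093  0.29652563]
```

View pics/side2.png

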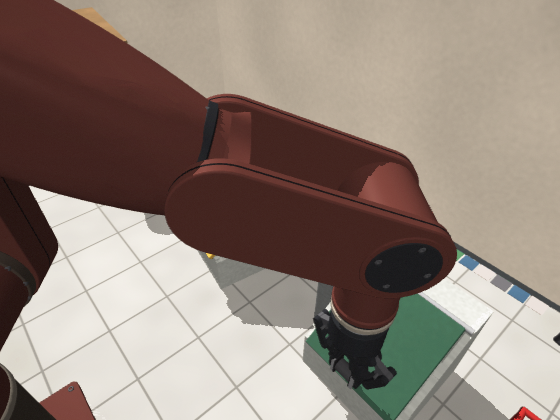

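The gripper reads 29 mm on the 30 mm knob with only small side forces, so the grip is good. Now I raise the door along the arc.

```bash
python3 - <<'E'
from h import *
for th in np.linspace(0,1.31,9)[1:]:
    env.move_l(KN+G+arc(th),R0,feed=.09)
    print(round(float(th),2),round(get_time_s(),2),get_ft_force().round(1),np.round(get_tool_pos()-G-KN-arc(th),4),round(get_gripper_width()*85,1))
    if np.linalg.norm(get_ft_force())>50: print("HIGH");break
for n in("side","top"): cv2.imwrite(f"pics/{n}3.png",optics.capture(n)[:,:,::-1])
E
python3 -c "
import cv2,numpy as np
cv2.imwrite('pics/both3.png',cv2.resize(np.hstack([cv2.imread(f'pics/{n}3.png') for n in('side','top')]),(800,300)))"
```

```text
0.16 5.62 [ 4.6  3.3 -3.5] [ 0.0001  0.0005 -0.0001] 29.0
0.33 6.08 [ 3.9  2.8 -3.6] [ 0.0001  0.0005 -0.0004] 29.2
0.49 6.53 [ 4.   4.1 -4.6] [ 0.      0.0005 -0.0008] 28.8
0.66 6.99 [ 2.9  3.6 -5.1] [-0.      0.0004 -0.0006] 28.8
0.82 7.45 [ 2.4  5.3 -6.7] [0.0003 0.0004 0.0007] 28.7
0.98 7.91 [ 2.   5.1 -5.7] [0.0007 0.0003 0.0012] 28.5
1.15 8.37 [ 2.1  4.3 -7.1] [0.0006 0.0002 0.0007] 28.5
1.31 8.82 [ 1.1  3.  -8.7] [0.0002 0.     0.0001] 28.6
```

View pics/both3.png

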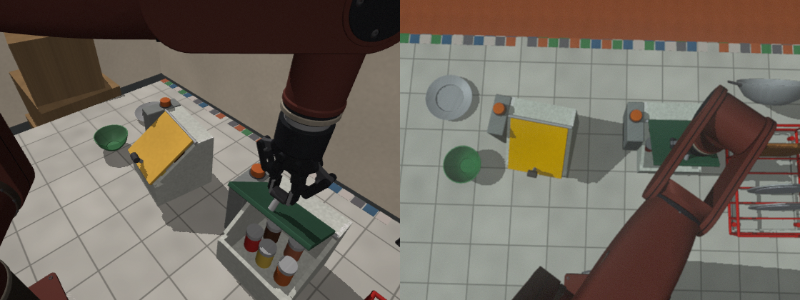

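The door is up (spice jars visible) and the arm tracked the arc to under 2 mm. I'll ease down to the stay's rest angle, check that it carries the load, then let go.

```bash
python3 - <<'E'
from h import *
for th in (1.26,1.225):
    env.move_l(KN+G+arc(th),R0,feed=.05,stop_force=14); print(th,get_time_s(),get_ft_force().round(1),get_tool_pos())
if get_ft_force()[2]>-3.5:
    eoat.ungrasp(); print(get_time_s(),get_ft_force().round(1))
    env.move_l(KN+G+arc(1.225)+.11*Z,R0,feed=.15); print(get_time_s(),get_ft_force().round(1))
    for n in("side","top"): cv2.imwrite(f"pics/{n}4.png",optics.capture(n)[:,:,::-1])
E
python3 -c "
import cv2,numpy as np
cv2.imwrite('pics/both4.png',cv2.resize(np.hstack([cv2.imread(f'pics/{n}4.png') for n in('side','top')]),(800,300)))"
```

```text
1.26 9.2417 [ 6.4  3.9 -8.2] [ 0.4912666  -0.24007953  0.49002395]
1.225 9.5083 [10.7  6.9 -5. ] [ 0.48731671 -0.24003011  0.48754995][ WARN:0@0.027] global loadsave.cpp:275 findDecoder imread_('pics/side4.png'): can't open/read file: check file path/integrity
[ WARN:0@0.027] global loadsave.cpp:275 findDecoder imread_('pics/top4.png'): can't open/read file: check file path/integrity
Traceback (most recent call last):
cv2.error: OpenCV(4.12.0) :-1: error: (-5:Bad argument) in function 'resize'
> Overload resolution failed:
>  - src data type = object is not supported
>  - Expected Ptr<cv::UMat> for argument 'src'
```

Run:
```python
from h import *
env.pause(.3); f=get_ft_force(); a=1.225-np.arctan2(.06,.159)
t=f[0]*np.sin(a)+f[2]*np.cos(a); print(f.round(1),'tangential',t)
if t>1:
    eoat.ungrasp(); print(get_time_s(),get_ft_force().round(1))
    env.move_l(KN+G+arc(1.225)+.11*Z,R0,feed=.15); print(get_time_s(),get_ft_force().round(1))
    for n in("side","top"): cv2.imwrite(f"pics/{n}4.png",optics.capture(n)[:,:,::-1])
    cv2.imwrite('pics/both4.png',cv2.resize(np.hstack([cv2.imread(f'pics/{n}4.png') for n in('side','top')]),(800,300)))
```

```text
[10.8  6.  -4.3] tangential 5.427470710069988
10.4 [-0.8  0.4 -0.1]
11.2833 [-0.3 -0.2  0.8]
```

View pics/both4.png

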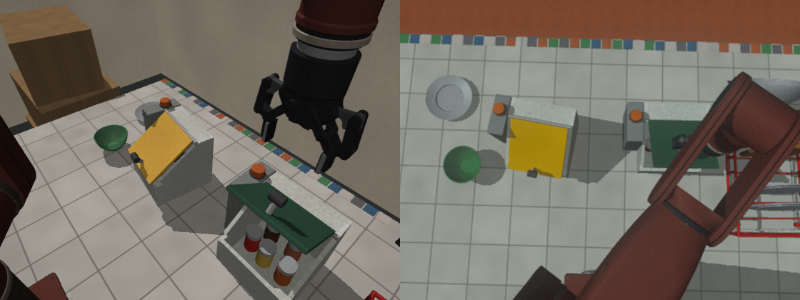

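The gripper is free and clear, and the door stands open on the stay. I'll wait out the two seconds, compare pictures, then go above the button with the fingers shut.

Run:
```python
from h import *
env.pause(2.3)
im=optics.capture("side")[:,:,::-1]; cv2.imwrite("pics/side5.png",im)
d=cv2.absdiff(im,cv2.imread("pics/side4.png")); print(get_time_s(),'changed px',int((d.max(2)>30).sum()))
eoat.gripper_close()
env.move_l(np.r_[BT[:2],.57],R0,feed=.2)
env.move_l(BT+(.173+.03)*Z,R0,feed=.15); print(get_time_s(),get_tool_pos(),get_ft_force().round(1))
for n in("side","top"): cv2.imwrite(f"pics/{n}6.png",optics.capture(n)[:,:,::-1])
cv2.imwrite('pics/both6.png',cv2.resize(np.hstack([cv2.imread(f'pics/{n}6.png') for n in('side','top')]),(800,300)))
```

```text
13.7333 changed px 1238
16.6833 [ 0.6084822  -0.11178162  0.42440074] [-0.  -0.1  1.4]
```

View pics/both6.png

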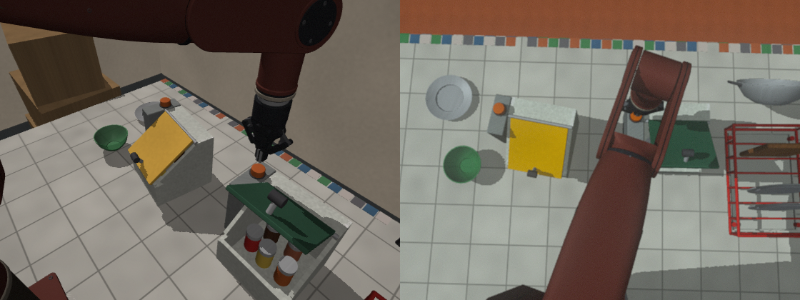

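The door is still standing open after 2.3 s, and the shut fingers are directly over the green locker's button. I'll press it.

Run:
```python
from h import *
p=BT+.173*Z
r=env.move_l(p-.011*Z,R0,feed=.04,stop_force=12); print(r,get_time_s(),get_tool_pos()-p,get_ft_force().round(1))
env.pause(.3); print(get_tool_pos()-p,get_ft_force().round(1))
a=cv2.imread("pics/side6.png")
env.pause(1.0)
im=optics.capture("side")[:,:,::-1]; cv2.imwrite("pics/side7.png",im)
print(get_time_s(),get_ft_force().round(1))
```

```text
True 17.7083 [-4.18578131e-05  5.79744857e-05 -8.41572564e-03] [-2.2 -0.2  4.9]
[-3.86720509e-05  5.51022922e-05 -8.51558183e-03] [-1.5  0.6  4.2]
19.0583 [-0.1 -0.2  5.1]
```

View pics/side7.png

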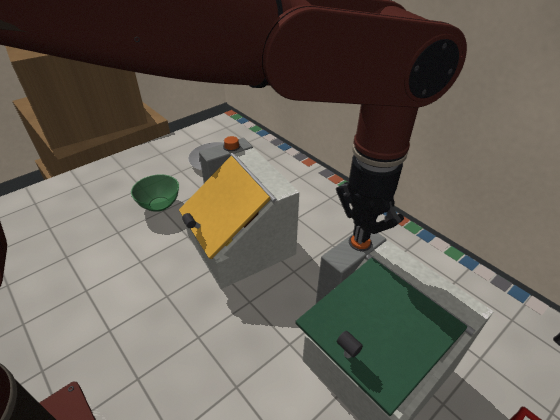

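The door is unlocked and most of the way down. I'll hold a little longer, then retreat and check that it shut.

Run:
```python
from h import *
env.pause(2.5)
env.move_l(BT+(.173+.15)*Z,R0,feed=.12); env.pause(1.5)
def det(n,im,box):
    r=im[box[0]:box[1],box[2]:box[3]]; return r
for n in("side","top"): cv2.imwrite(f"pics/{n}8.png",optics.capture(n)[:,:,::-1])
a,b=cv2.imread("pics/side0.png"),cv2.imread("pics/side8.png")
for nm,(y0,y1,x0,x1) in dict(green=(245,420,295,480),yellow=(150,270,170,275)).items():
    d=cv2.absdiff(a,b)[y0:y1,x0:x1].max(2)>35; print(nm,int(d.sum()))
print(get_time_s(),get_ft_force().round(1))
cv2.imwrite('pics/cmp8.png',cv2.resize(np.hstack([a[210:,280:500],b[210:,280:500]]),(800,380)))
```

```text
green 154
yellow 0
24.6333 [-0.5  0.5  0.5]
```

View pics/cmp8.png

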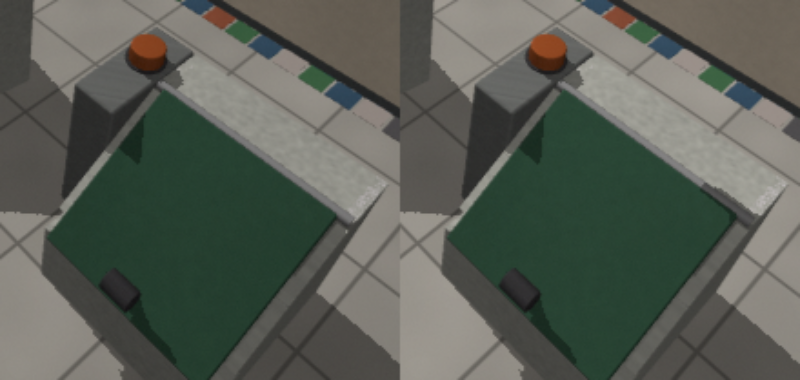

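View pics/side8.png

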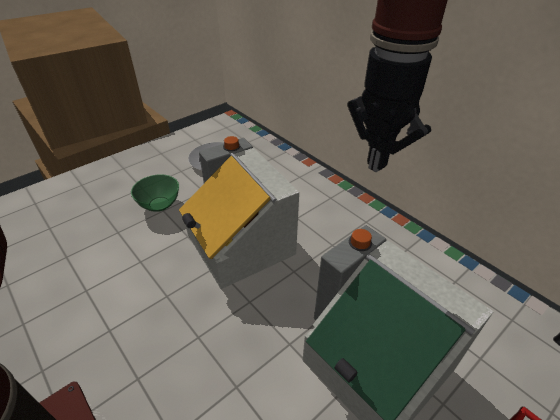

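The green door matches its first picture, with the knob back at about (345,369). The only difference is the arm's shadow at the rear corner, the button is back up, and the yellow locker is unchanged.

Run:
```python
from station import *
env.hand_in(); print(get_time_s())
```

```text
the job is handed in; nothing more can be done
the job is handed in; nothing more can be done
```

The stay on the green-doored locker works: it locked, held the door open on its own, and let it come down shut when the button was pressed. I handed the job in at about 24.6 s of the 51 s allowed.

- **Raising:** I gripped the green knob and raised the door along its arc to 1.31 rad. Easing back to about 1.22 rad, I felt a steady 5 N of support, so the stay had caught before I let go.
- **Standing open:** The door was free of the gripper from about 10.4 s and still open when I pressed the button at about 17 s. My picture comparison over the wait showed about 1,200 changed pixels. I put these down to the arm settling but did not check; by eye the door had not moved.
- **Release:** I pressed the green locker's button about 8.5 mm with 4 to 5 N. The press stopped early on its force limit, short of the 11 mm I had aimed for. A picture 1.3 s later showed the door well on its way down.
- **Last checks:** After I drew back, the green door and knob sat where they were in the first picture, apart from 154 changed pixels, which look like the arm's shadow. The button was back up, the yellow locker showed no change, and the arm was touching nothing.

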